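# Hang the sample plate and click the carriage into the reading notch

### The job

Take the green sample plate out of its white rack and hang it by its eye on the steel peg of the blue carriage, and let go of it. Then pinch the carriage's orange grip block and slide the carriage along the rail until you feel its spring ball click into the notch of the yellow stop, and finish while still holding the grip block firmly there, at rest, with the plate hanging freely from the peg. Leave the jar, bottle and beaker where they stand.

Things in the scene. Friction and masses are not known exactly. Their poses are not given: they have to be found in the camera images.
- plate_center (a point): Centre of the loose green sample plate (60 to 110 g), 62.5 mm above its lower edge. 8 mm thick (along its x), 125 mm tall (z up), it stands upright in the rack. The lower 62 mm is a window frame 70 mm wide (along y); above it a neck 30 mm wide has the eye; the top 27 mm is solid: pinch it there across the 8 mm. Both faces are alike.
- plate_eye (a point): Centre of the plate's round eye, a 20 mm through hole along the plate's x, 17.5 mm above plate_center and 45 mm below the top edge of the plate. Its axes are the plate's: x normal to the faces, z up.
- plate: The same plate; origin at the middle of its lower edge, 80 mm below the eye; axes as plate_center.
- rack: Fixed white plastic rack, base 100 x 120 mm, 34 mm tall, with an open-topped slot 11 mm wide (x) by 76 mm long (y); the plate stands loose in it on the slot's floor, 6 mm above the table (28 mm deep). Origin under its centre; the plate is lifted straight up out of it.
- rail: Fixed aluminium rail, 380 mm long along its y axis, 50 mm wide, 40 mm tall, black end caps (46 mm tall). Origin under its centre. The carriage slides along the rail's y only, about 290 mm from end to end, and needs about 1 N to move outside the stop.
- carriage: Blue carriage on the rail; axes parallel to the rail's (y along the rail, x across it, away from the peg). Origin at table height on the rail's centre line; deck 80 mm (x) by 60 mm (y), its top 60 mm above the table. At x = -36 mm stands a mast 22 mm wide, 134 mm tall, with the peg; at x = +26 mm the orange grip block; at x = +52 mm the brass housing of the spring ball.
- grip_block (a point): Centre of the carriage's orange grip block, 26 mm (x) by 18 mm (y) by 50 mm tall, its top 110 mm and this point 85 mm above the table. Pinch it from above across y, the 18 mm along the rail. It is 92 mm (x) from peg_mid.
- peg_mid (a point): Point on the axis of the steel peg, where the plate's eye should come, 136.5 mm above the table. The peg is an 8 mm round bar, 58 mm long, running from the mast (30 mm in +x of this point) to its free tip, rising 12 degrees towards the tip. Axes are the carriage's: the plate goes on from the tip, moving in +x, with its faces square to x. Nothing on the carriage stands higher than 134 mm except the peg.
- peg_tip (a point): Free end of the peg (centre of its rounded end), 28 mm in -x of peg_mid and 142.5 mm above the table.
- ball (a point): The 10 mm steel spring ball under the brass housing on the carriage's +x side, 26 mm in +x of grip_block; axes are the carriage's.
- notch (a point): Where the ball's centre lies, along and across the rail, when it is in the notch. Axes are the rail's. At the start the carriage is 70 mm or more short of it, towards the rail's -y end. Sliding in +y, the ball meets the first ridge about 12 mm early, is pushed over it with 8 to 13 N; the push then vanishes (the click) over the last 4 mm to the centre, and past the centre rises again by 3 N a mm to 8 to 13 N.
- stop: Fixed stop beside the rail, axes as the rail's, origin on the table on the rail's centre line at the notch. On the +x side a yellow block, 44 x 32 x 26 mm, with two steel ridges across its top (8 mm round bars, 11 mm apart along the rail) that form the notch. On the -x side, under the path of the hanging plate, a white reader pad 60 x 70 x 22 mm. The rail lets the carriage go on 40 mm or more past the notch.
- gel_jar: Loose jar of blue beads, 72 mm wide, 80 mm tall, not to be disturbed. Origin under its centre.
- amber: Loose amber bottle, 56 mm wide, 120 mm tall, not to be disturbed. Origin under its centre.
- beaker: Loose glass beaker, 60 mm wide, 75 mm tall, not to be disturbed. Origin under its centre.
There are look-alikes about, which are no part of the job. There is more than one size of the plate; the job needs the largest.

How it is judged:
By the outcome, as a careful person would: the job done as asked, in the order asked, and still so for the second after the job is handed in, while the arm keeps its last pose, push and grip.
It also fails if it takes over 72 s, if anything falls off the work surface, if the arm or the gripper's body presses on something with over 40 N, if the wrist force passes 120 N, or if a joint passes its speed limit or range.

### The arm

A 6-joint arm with a two-finger parallel gripper is mounted at the origin on the work surface. World frame = base frame: x ahead of the robot, y to its left, z up, the work surface at z = 0. Lengths are in mm, angles in rad, forces in N, time in s.
With the tool pointing down it reaches from about 275 to 850 mm from the base axis. Payload 5.2 kg.
Tool frame: the origin (TCP) lies between the finger pads; the fingertips stand 11 mm ahead of it and the grasp point (between the pads) lies 8 mm behind it; x points along the fingers, y is the direction in which the jaws open and shut, and the axes are right-handed (so a half turn about x gives the same grasp; the last joint's range is limited). The gripper opens to 85 mm and grips with 20 to 120 N. Pads are 22 mm wide; open, the fingers measure 114 mm over their backs; the gripper's body (76 mm by 85 mm) begins 54 mm behind the grasp point. The pads swing forward as they close: fully open they stand 13 mm farther back than shut.
Start: joints at [1.032, 0.259, 1.535, -0, 1.348, -0.203], TCP at [181.217, 519.293, 242.31] pointing down, gripper open.
Joint ranges: [-3.14, 3.14], [-0.91, 2.08], [0.19, 2.58], [-1.22, 4.36], [0.22, 2.71], [-3.12, 3.12]. Speed limits (rad/s): [2.57, 2.57, 3.14, 3.14, 3.14, 3.14].

### API

Orientations are given as a unit quaternion [w, x, y, z].
In Python, from plant import r gives the robot as it stands.
- The arm moves only by the shell command python3 -m crank 'ROWS' [OPENING] [FORCE]. ROWS is JSON, a list that holds one entry, the list of rows, each a list of 4 numbers: the shift along the world's x, y, z in m, then the turn about the world's z in degrees. In form: [[[dx, dy, dz, turn], ...]]. A call has 1 to 10 rows; each row shifts and turns the commanded pose from where the row before left it; what a row does not reach is not made up. A row lasts 1/8 s, in which the tool goes at most 62.5 mm and 10.7 degrees, less where a joint would pass 70% of its speed; a pose out of reach is approached as far as the arm can. A call with a gripper value outside its range is refused whole. OPENING is the closure, from 0 (fully open) to 1 (shut), set as the call begins (- or left out, the last holds). The fingers move at their own pace and stop on an object; FORCE is the grip in N (left out, the last holds). Time passes only in rows, so rows that do not move let the fingers close. It gives the time, the measured TCP pose, the force and the opening at its end, in the units of the state.
- r.observe(): the state, without advancing time (a new reading comes with each control period).
- r.read_camera(name): name is "side" or "top" or "wrist"; returns a dict with "pixels" (480x640x3 uint8, red, green, blue), "fx", "fy", "cx", "cy" (pixels), "cam_to_world" (4x4, takes a point from camera to world coordinates); the wrist camera has in their place "T_tool_cam" (4x4, takes a point from camera to tool coordinates, whose origin is the TCP and whose axes are the tool frame's). Camera axes: x right, y down, z forward; pixel columns grow to the right and rows downward; lengths in mm; the calibration is good to about 2 mm. A picture is of the moment at which its call begins: read the wrist's pose just before it. There is no depth.
- r.job_done(): hands the job in, once; it reports no verdict.
Trained networks look in a picture, given as the dict that the camera call returned (one of the last four; its "shot" number tells which), for a name from the list of things; names that differ only in an ending like _2 or _b are one class to them, and where a whole thing is asked for, a point or a joint stands for the part that bears it (a point fixed in the world has none). Each returns a list of dicts, best first, with "p" (0 to 1); they miss things now and then, are a little off and sometimes report something else, mostly with a low value. They report only what shows in the picture. A call takes as long as a camera call. They do not tell look-alikes from the thing itself.
- r.trace(picture, name): "region" (480x640 bool, what is visible of it).
- r.place_of(picture, name): "at" ([x, y, z] in mm, in the coordinates of the camera as it stood for that picture, good to about 4 mm: a listed point, or the origin of a listed thing).
The state is a dict: "t": time; "joints": joint angles; "joint_vel": joint speeds; "joint_efforts": joint torques, N m; "tcp_pos": TCP position; "orientation": TCP orientation; "wrist_force": force on the tool from outside, world axes, zero at the start; "moment": the same for the moment, N m; "finger_gap": opening from 0.0 (shut) to 1.0 (fully open).
Only numpy, scipy, OpenCV 4.12 (cv2) and the standard library are available. Lean on these libraries where they do the work, as an engineer would, in place of code of your own. Each camera call takes 0.05 s, during which the arm holds its last target. There are 200 camera calls.

## Working session

There is one attempt and no reset: what is moved stays moved. The work goes in short steps, Python scripts to look and compute and a shell command to move; the robot and the scene stay as the last step left them, time stands still between calls to the robot, and variables do not carry over. Pictures are saved under pics/ and viewed, about 8 in all and at most 12, crops included, and the job is handed in when it is done.

```bash
ls; mkdir -p pics; cat > h.py <<'E'
import numpy as np, cv2, json
from plant import r
from scipy.spatial.transform import Rotation as R
def shot(n):
    s=r.observe(); p=r.read_camera(n)
    if n=="wrist":
        q=s["orientation"]; T=np.eye(4); T[:3,:3]=R.from_quat([q[1],q[2],q[3],q[0]]).as_matrix(); T[:3,3]=s["tcp_pos"]
        p["M"]=T@np.array(p["T_tool_cam"])
    else: p["M"]=np.array(p["cam_to_world"])
    return p
def save(p,f,box=None,k=1):
    im=np.array(p["pixels"])[:,:,::-1]
    if box: im=im[box[1]:box[3],box[0]:box[2]]
    cv2.imwrite(f,cv2.resize(np.ascontiguousarray(im),None,fx=k,fy=k,interpolation=cv2.INTER_CUBIC))
def W(p,c): return (p["M"]@np.append(c,1))[:3]
def px(p,w):
    c=(np.linalg.inv(p["M"])@np.append(w,1))[:3]; return np.array([p["fx"]*c[0]/c[2]+p["cx"],p["fy"]*c[1]/c[2]+p["cy"]])
def onz(p,uv,z):
    d=p["M"][:3,:3]@np.array([(uv[0]-p["cx"])/p["fx"],(uv[1]-p["cy"])/p["fy"],1]); o=p["M"][:3,3]
    return o+d*(z-o[2])/d[2]
def places(p,names):
    for n in names:
        for d in r.place_of(p,n)[:4]:
            w=W(p,d["at"]); print(n,round(d["p"],2),w.round(1),px(p,w).round(0))
E
python3 - <<'E'
from h import *
s=r.observe(); print(s)
for c in ("top","side"):
    p=shot(c); save(p,f"pics/{c}0.png"); print(c,p["M"].round(2).tolist(),p["fx"],p["cx"],p["cy"])
    places(p,["plate_center","plate_eye","rack","rail","carriage","grip_block","peg_mid","peg_tip","ball","notch","stop","gel_jar","amber","beaker"])
E
```

```text
pics
{'t': 0.0, 'joints': array([ 1.03220324e+00,  2.59343132e-01,  1.53612713e+00,  1.87730670e-05,
        1.34799606e+00, -2.02817192e-01]), 'joint_vel': array([-1.02687252e-03,  1.30719982e-03,  8.36436529e-04, -8.89576512e-05,
       -5.85577114e-04, -1.34832414e-04]), 'joint_efforts': array([-1.13450358e-03, -4.46038413e+01, -2.90564865e+01, -6.14295059e-04,
        1.20043286e-02,  2.43434052e-06]), 'tcp_pos': array([180.93122696, 518.83089505, 241.45693362]), 'orientation': array([ 0.69691821,  0.1175441 ,  0.69741025, -0.1187743 ]), 'wrist_force': array([ 0.32216353, -0.00395556, -0.09925113]), 'moment': array([ 0.04676505,  0.02195492, -0.01850825]), 'finger_gap': 0.997945087888138}
top [[-0.01, -1.0, 0.09, 380.46], [-1.0, 0.01, 0.02, 21.15], [-0.02, -0.09, -1.0, 1505.18], [0.0, 0.0, 0.0, 1.0]] 577.6319098874545 320.816144369488 233.71751776962145
plate_center 0.59 [ 443.  -345.    70.4] [480. 258.]
plate_center 0.54 [ 334.1 -376.2   46.8] [492. 302.]
plate_center 0.39 [ 386.  -228.    43.8] [431. 282.]
plate_eye 0.69 [ 443.8 -347.9   89.9] [483. 258.]
plate_eye 0.65 [ 334.
[... 1342 characters left out ...]
 266.]
carriage 0.74 [ 6.133e+02 -9.370e+01 -6.000e-01] [367. 292.]
grip_block 0.85 [638.4 -96.3  83.5] [377. 269.]
grip_block 0.3 [ 445.  -341.3   85.8] [354. 370.]
peg_mid 0.79 [540.8 -95.5 136. ] [344. 266.]
peg_tip 0.71 [ 518.4 -100.8  143.6] [337. 268.]
peg_tip 0.51 [657.  -86.1  29. ] [380. 278.]
ball 0.81 [660.  -87.6  30.8] [382. 278.]
notch 0.78 [646.8 111.2  34.1] [345. 234.]
notch 0.65 [ 514.8 -100.3  145.5] [336. 267.]
notch 0.52 [ 443.2 -343.3   84.6] [354. 371.]
stop 0.95 [591.5 107.6   0.9] [329. 249.]
gel_jar 0.85 [370.7 245.2  -2.7] [246. 243.]
amber 0.73 [661.3 -84.4  29.3] [381. 277.]
amber 0.58 [ 665.3 -285.    -2. ] [422. 339.]
beaker 0.83 [417.8 384.   -1.7] [247. 213.]
```

```bash
python3 - <<'E'
from h import *
p=shot("side"); save(p,"pics/s1.png",(220,180,480,440),2.3)
p=shot("top"); save(p,"pics/t1.png",(160,130,540,360),2.1)
E
```

```text
(no output)
```

View pics/s1.png

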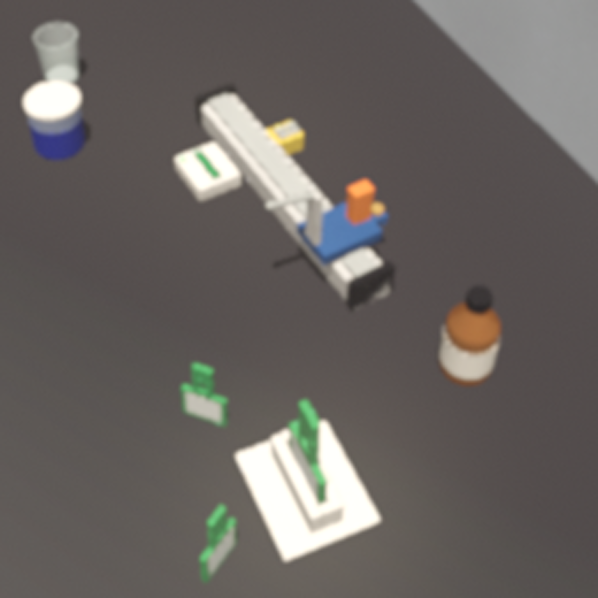

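View pics/t1.png

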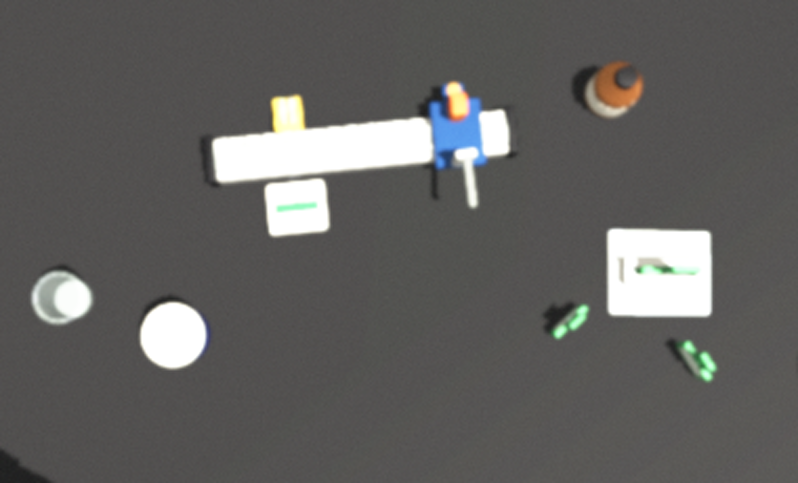

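Plates in the side picture: small (309,351), small (313,414), and the one standing in the rack (354,371). The rack one is the tallest, with its eye at about 87 mm as required. I'll go above it and check up close.

```bash
python3 -m crank '[[[0.03,-0.045,0.006,-9],[0.03,-0.045,0.006,-9],[0.03,-0.045,0.006,-9],[0.03,-0.045,0.006,-9],[0.03,-0.045,0.006,-9],[0.03,-0.045,0.006,-9],[0.03,-0.045,0.006,-9],[0.03,-0.045,0.006,-7.7],[0,-0.055,0,0],[0,-0.055,0,0]]]'
python3 -m crank '[[[0,-0.055,0,0],[0,-0.055,0,0],[0,-0.055,0,0],[0,-0.055,0,0],[0.005,-0.055,0,0],[0.005,-0.055,0,0],[0.005,-0.04,0,0],[0,0,0,0],[0,0,0,0]]]'
python3 - <<'E'
from h import *
s=r.observe(); print(s["t"],s["tcp_pos"],s["orientation"],s["joints"].round(2))
p=shot("wrist"); save(p,"pics/w1.png"); print(p["M"].round(2), p["fx"],p["cx"],p["cy"]); print(np.array(p["T_tool_cam"]).round(1))
places(p,["plate_center","plate_eye","rack"])
E
```

```text
t: 2.85
tcp_pos: [421.4, 47.5, 290.4]
orientation: [0.5, 0.5, 0.5, -0.5]
wrist_force: [0.7, -0.4, -0.9]
finger_gap: 1.0
t: 3.98
tcp_pos: [436.0, -320.2, 290.0]
orientation: [0.5, 0.5, 0.501, -0.5]
wrist_force: [0.2, -0.2, 0.3]
finger_gap: 1.004
3.975 [ 436.02165436 -320.17130081  290.01753311] [ 0.49978323  0.49998271  0.50056908 -0.4996645 ] [-0.84  0.22  1.48  0.    1.45 -0.84]
[[ 1.0000e+00  0.0000e+00 -0.0000e+00  4.3614e+02]
 [ 0.0000e+00 -9.5000e-01 -3.2000e-01 -2.3752e+02]
 [-0.0000e+00  3.2000e-01 -9.5000e-01  4.2235e+02]
 [ 0.0000e+00  0.0000e+00  0.0000e+00  1.0000e+00]] 340.9663443926249 319.5388422923652 240.8059555978883
[[ 0.000e+00 -3.000e-01  9.000e-01 -1.322e+02]
 [ 1.000e+00  0.000e+00 -0.000e+00  1.000e-01]
 [-0.000e+00  9.000e-01  3.000e-01 -8.280e+01]
 [ 0.000e+00  0.000e+00  0.000e+00  1.000e+00]]
plate_center 0.86 [ 381.5 -230.2   45.3] [267. 117.]
plate_center 0.56 [ 337.5 -374.8   41.3] [237. 247.]
plate_eye 0.92 [ 337.5 -376.8   54. ] [234. 252.]
plate_eye 0.83 [ 381.4 -231.6   55.4] [266. 118.]
plate_eye 0.79 [ 440.5 -345.1   88.6] [324. 235.]
plate_eye 0.22 [ 6.630e+02 -2.869e+02  4.000e-01] [506. 168.]
rack 0.93 [ 438.  -348.9    0.7] [321. 217.]
```

View pics/w1.png

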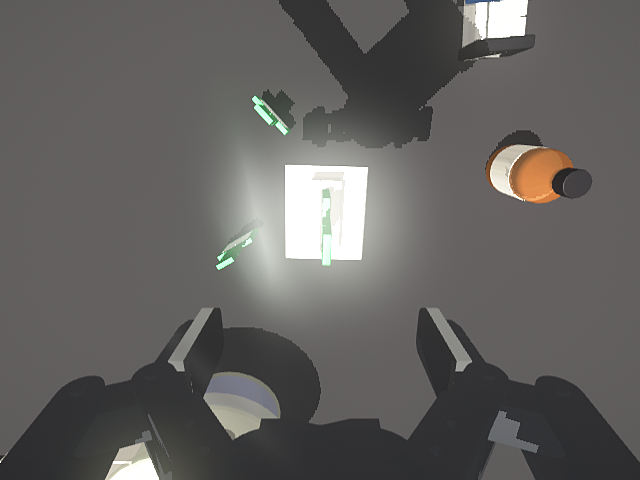

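The picture shows the tallest plate standing in the rack at (325,225), and the smaller ones at (268,115) and (238,245). I'll measure yaw and position from its top edge.

```bash
python3 - <<'E'
from h import *
p=shot("wrist"); save(p,"pics/w2.png",(270,150,390,280),4.5)
im=np.array(p["pixels"]).astype(int)
m=((im[:,:,1]-im[:,:,0])>25); m[:,:300]=0; m[:,350:]=0; m[:150]=0; m[280:]=0
v,u=np.nonzero(m); 
for y in range(180,275,5):
    k=u[v==y]; print(y,(k.min(),k.max(),im[y,(k.min()+k.max())//2].tolist()) if len(k) else None)
# rack base outline
w=(im.min(2)>200).astype(np.uint8); c=max(cv2.findContours(w,0,2)[0],key=cv2.contourArea)
b=cv2.boxPoints(cv2.minAreaRect(c)); print(b.round(1).tolist()); print([onz(p,q,0).round(1).tolist() for q in b])
E
```

```text
180 None
185 None
190 (np.int64(322), np.int64(328), [171, 201, 172])
195 (np.int64(322), np.int64(328), [181, 209, 182])
200 (np.int64(322), np.int64(329), [250, 255, 254])
205 (np.int64(322), np.int64(329), [248, 255, 252])
210 (np.int64(322), np.int64(329), [218, 255, 226])
215 (np.int64(322), np.int64(328), [186, 227, 189])
220 (np.int64(322), np.int64(329), [188, 215, 188])
225 (np.int64(322), np.int64(329), [186, 213, 186])
230 (np.int64(322), np.int64(329), [187, 215, 186])
235 (np.int64(321), np.int64(330), [250, 255, 255])
240 (np.int64(321), np.int64(330), [246, 255, 252])
245 (np.int64(321), np.int64(330), [243, 255, 250])
250 (np.int64(321), np.int64(329), [241, 255, 249])
255 (np.int64(321), np.int64(329), [238, 255, 247])
260 (np.int64(321), np.int64(329), [231, 255, 244])
265 (np.int64(322), np.int64(328), [174, 224, 176])
270 None
[[285.0, 165.0], [366.0, 165.0], [366.0, 264.0], [285.0, 264.0]]
[[394.3, -283.9, 0.0], [493.0, -283.6, 0.0], [499.1, -414.1, 0.0], [390.4, -414.4, 0.0]]
```

View pics/w2.png

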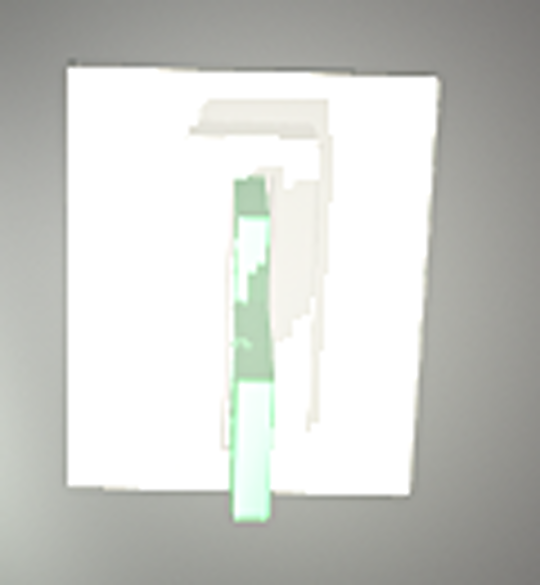

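```bash
python3 - <<'E'
from h import *
p=shot("wrist")
f=lambda a,z:onz(p,(270+a[0]/4.5,150+a[1]/4.5),z)
c=[f(a,0) for a in ((68,67),(438,77),(410,494),(68,487))]
for q in c: print(q.round(1))
print("rack centre",np.mean(c,0).round(1),"yaw",[np.degrees(np.arctan2(v[1],v[0])).round(1) for v in (c[1]-c[0],c[2]-c[3],c[0]-c[3],c[1]-c[2])])
t=[f(a,131) for a in ((234,380),(273,380),(269,520),(232,520))]
for q in t: print(q.round(1))
print(np.mean(t,0).round(1))
s=shot("top"); im=np.array(s["pixels"]);
E
```

```text
[ 394.5 -283.9    0. ]
[ 494.7 -286.3    0. ]
[ 492.3 -408.2    0. ]
[ 390.8 -406.2    0. ]
rack centre [ 443.1 -346.2    0. ] yaw [np.float64(-1.4), np.float64(-1.1), np.float64(88.3), np.float64(88.9)]
[ 438.7 -330.7  131. ]
[ 446.5 -330.6  131. ]
[ 446.1 -361.   131. ]
[ 438.5 -361.   131. ]
[ 442.5 -345.8  131. ]
```

```bash
python3 -m crank '[[[0.0032,-0.0128,-0.02,-0.5],[0.0033,-0.0128,-0.02,-0.5],[0,0,-0.04,0],[0,0,-0.04,0],[0,0,-0.036,0],[0,0,-0.02,0],[0,0,0,0],[0,0,0,0]]]'
python3 -m crank '[[[0,0,0,0],[0,0,0,0],[0,0,0,0],[0,0,0,0],[0,0,0,0],[0,0,0,0],[0,0,0,0]]]' 1 50
python3 - <<'E'
from h import *
s=r.observe();print(s["tcp_pos"],s["wrist_force"].round(2),s["moment"].round(3),s["finger_gap"],s["orientation"])
E
```

```text
t: 5.32
tcp_pos: [443.3, -346.7, 115.4]
orientation: [-0.497, -0.504, -0.495, 0.504]
wrist_force: [-0.1, 0.4, -0.3]
finger_gap: 1.002
t: 6.2
tcp_pos: [442.8, -346.5, 114.5]
orientation: [-0.496, -0.504, -0.496, 0.504]
wrist_force: [0.5, -0.5, 2.3]
finger_gap: 0.085
[ 442.80339198 -346.49054418  114.53236496] [ 0.52 -0.51  2.29] [-0.05  -0.001 -0.014] 0.08519475834099442 [-0.49603345 -0.50406151 -0.49571238  0.50412504]
```

```bash
python3 -m crank '[[[0,0,0.02,0],[0,0,0.03,0],[0,0,0.03,0],[0,0,0.035,0],[0.006,0.048,0,1.4],[0.006,0.048,0,1.4],[0.006,0.048,0,1.4],[0.006,0.048,0,1.4],[0.006,0.048,0,1.4],[0,0,0,0]]]'
python3 - <<'E'
from h import *
r_=r.observe();print(r_["tcp_pos"],r_["wrist_force"].round(2),r_["moment"].round(3),r_["finger_gap"])
p=shot("wrist"); save(p,"pics/w3.png",(200,90,600,390),2)
names=["peg_mid","peg_tip","grip_block","carriage","plate_eye","ball","notch","stop"]
places(p,names)
for i in range(2):
  places(shot("top"),names[:4]);places(shot("side"),names[:4])
E
```

```text
t: 7.45
tcp_pos: [472.3, -103.0, 229.0]
orientation: [0.526, 0.472, 0.527, -0.471]
wrist_force: [0.4, -0.6, -0.5]
finger_gap: 0.082
[ 472.32151616 -102.99809963  228.98519769] [ 0.44 -0.61 -0.5 ] [ 0.005 -0.01  -0.052] 0.08248804641184598
peg_mid 0.83 [ 545.  -101.2  137.3] [422. 258.]
peg_tip 0.92 [ 516.8 -104.   147.6] [385. 263.]
peg_tip 0.45 [ 546.5 -100.3  136.1] [424. 256.]
grip_block 0.62 [474.9 -99.2 180.5] [325. 270.]
carriage 0.68 [ 6.10e+02 -9.95e+01 -3.00e-01] [445. 216.]
plate_eye 0.94 [ 380.4 -230.5   54.3] [218. 327.]
plate_eye 0.74 [ 472.1 -100.7  201.5] [320. 288.]
ball 0.72 [664.3 -91.8  39.2] [515. 225.]
peg_mid 0.89 [ 542.2 -101.9  133.6] [383. 217.]
peg_mid 0.6 [372.8 243.5   1.7] [246. 289.]
carriage 0.58 [612.1 -96.1   3. ] [376. 196.]
peg_mid 0.96 [541.1 -97.2 136.2] [345. 266.]
peg_mid 0.25 [647.6 111.1  33.8] [345. 234.]
peg_tip 0.6 [ 516.5 -102.   145.6] [337. 268.]
grip_block 0.96 [638.5 -93.3  82.5] [377. 268.]
carriage 0.81 [611.3 -95.7  -0.9] [367. 293.]
carriage 0.47 [658.9 -87.3  26.8] [381. 279.]
peg_mid 0.96 [ 541.8 -100.9  137.6] [383. 217.]
peg_tip 0.6 [5.945e+02 1.071e+02 5.000e-01] [299. 204.]
grip_block 0.64 [633.1 -94.1  87. ] [377. 182.]
grip_block 0.32 [644.5 110.2  33.1] [296. 183.]
carriage 0.93 [613.7 -94.8   2. ] [375. 195.]
peg_mid 0.61 [542.  -97.2 135.6] [345. 266.]
peg_tip 0.71 [ 519.1 -100.4  142.6] [337. 268.]
grip_block 0.59 [636.6 -94.3  82. ] [376. 269.]
carriage 0.98 [610.7 -92.7  -1.2] [366. 292.]
```

View pics/w3.png

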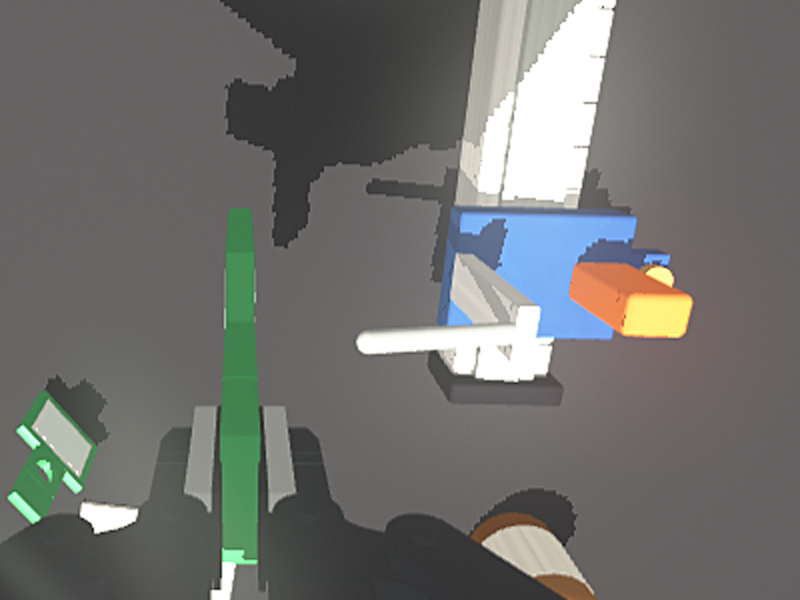

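```bash
python3 - <<'E'
from h import *
p=shot("wrist")
f=lambda a,z:onz(p,(200+a[0]/2,90+a[1]/2),z)
a=f((367,342),142.5);b=f((515,333),131);print(a.round(1),b.round(1),np.degrees(np.arctan2(*(b-a)[1::-1])))
# grip block top corners z=110
t=[f(q,110) for q in ((631,296),(692,294),(686,336),(622,336))]
for q in t:print(q.round(1))
# rail right edge direction, z=40
e=[f(q,40) for q in ((611,10),(580,205))];print(e,np.degrees(np.arctan2(*(e[0]-e[1])[1::-1]))-90)
e=[f(q,40) for q in ((523,10),(501,200))];print(np.degrees(np.arctan2(*(e[0]-e[1])[1::-1]))-90)
# deck edge front z=60
e=[f(q,60) for q in ((455,208),(634,214))];print(np.degrees(np.arctan2(*(e[1]-e[0])[1::-1])))
# plate eye in hand
s=r.observe(); print(s["tcp_pos"])
E
```

```text
[ 517.5 -108.4  142.5] [ 573.2 -103.7  131. ] 4.87824666434712
[624.3 -91.  110. ]
[647.6 -87.7 110. ]
[ 650.8 -105.   110. ]
[ 625.6 -107.7  110. ]
[array([622.13577618,  17.08199765,  40.        ]), array([631.53276833, -67.84320098,  40.        ])] 6.314105509003326
6.606057948797002
4.157680457486411
[ 472.70851097 -106.30281877  229.29590106]
```

```bash
python3 -m crank '[[[0.005,0,-0.02,0],[0.005,0,-0.02,0],[0.005,0,-0.016,0],[0,0,0,0],[0,0,0,0],[0,0,0,0],[0,0,0,0]]]'
python3 - <<'E'
from h import *
s=r.observe();print(s["tcp_pos"],s["wrist_force"].round(2),s["finger_gap"],s["orientation"])
p=shot("wrist"); save(p,"pics/w4.png",(250,130,550,355),2.6)
names=["peg_mid","peg_tip","plate_eye","grip_block"]
places(p,names)
p=shot("side"); save(p,"pics/s4.png",(280,220,420,320),5.5); places(p,names)
s=r.observe();print(s["tcp_pos"])
E
```

```text
t: 9.82
tcp_pos: [488.0, -106.4, 173.9]
orientation: [0.526, 0.473, 0.525, -0.473]
wrist_force: [0.1, 0.4, -1.2]
finger_gap: 0.086
[ 487.95546917 -106.44878474  173.93401849] [ 0.08  0.41 -1.2 ] 0.08621018935234451 [ 0.52612647  0.4730078   0.52531502 -0.47275648]
peg_mid 0.81 [ 546.1 -101.4  135.8] [425. 285.]
peg_tip 0.91 [ 516.  -103.3  141.6] [372. 287.]
peg_tip 0.63 [ 486.6 -102.7  126.5] [318. 270.]
plate_eye 0.85 [ 487.3 -103.7  146.9] [319. 287.]
plate_eye 0.55 [ 380.3 -231.2   58.4] [182. 361.]
grip_block 0.79 [634.3 -91.8  82.8] [530. 251.]
peg_mid 0.57 [543.1 -91.6 135.3] [344. 265.]
peg_mid 0.45 [ 519.5 -103.9  141.8] [338. 269.]
peg_mid 0.44 [418.3 381.   -1.2] [247. 213.]
peg_tip 0.97 [ 518.7 -100.4  143.4] [337. 268.]
peg_tip 0.55 [ 489.9 -104.3   62.9] [327. 294.]
plate_eye 0.95 [ 492.2 -103.3  145.7] [328. 271.]
plate_eye 0.68 [ 331.1 -373.8   55.3] [312. 410.]
plate_eye 0.64 [ 383.8 -224.    51.1] [307. 347.]
plate_eye 0.55 [637.9 -96.   83.7] [377. 269.]
grip_block 0.78 [634.4 -93.7  82.6] [376. 269.]
[ 487.72136607 -106.27261009  173.28559467]
```

View pics/w4.png

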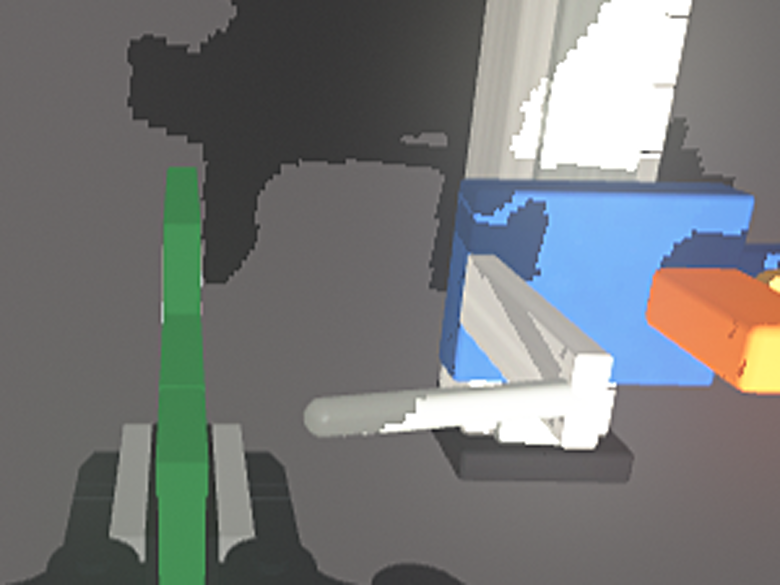

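View pics/s4.png

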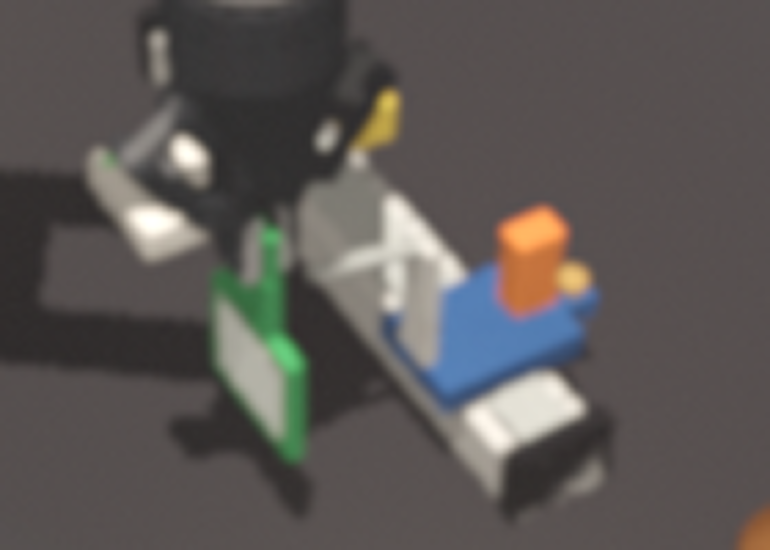

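```bash
python3 - <<'E'
from h import *
p=shot("wrist"); s=r.observe(); print(s["tcp_pos"])
f=lambda a,z:onz(p,(250+a[0]/2.6,130+a[1]/2.6),z)
a=f((318,416),142.5);b=f((575,402),131);print(a.round(1),b.round(1),np.degrees(np.arctan2(*(b-a)[1::-1])))
E
```

```text
[ 487.68627729 -106.29127819  173.25887133]
[ 515.7 -103.8  142.5] [ 573.3 -100.2  131. ] 3.6266587864464563
```

```bash
python3 -m crank '[[[0.008,0.0008,-0.0005,0],[0.008,0.0008,-0.0005,0],[0.008,0.0008,-0.0005,0],[0.008,0.0008,-0.001,0],[0.006,0.0006,-0.001,0],[0,0,0,0],[0,0,0,0]]]'
python3 - <<'E'
from h import *
s=r.observe();print(s["tcp_pos"],s["wrist_force"].round(2),s["moment"].round(3))
p=shot("wrist"); save(p,"pics/w5.png",(250,130,550,355),2.6)
E
```

```text
t: 11.25
tcp_pos: [525.5, -102.4, 169.7]
orientation: [0.526, 0.473, 0.526, -0.473]
wrist_force: [0.3, 0.7, -0.8]
finger_gap: 0.082
[ 525.50611427 -102.42732612  169.71899917] [ 0.33  0.71 -0.76] [-0.017 -0.017 -0.013]
```

View pics/w5.png

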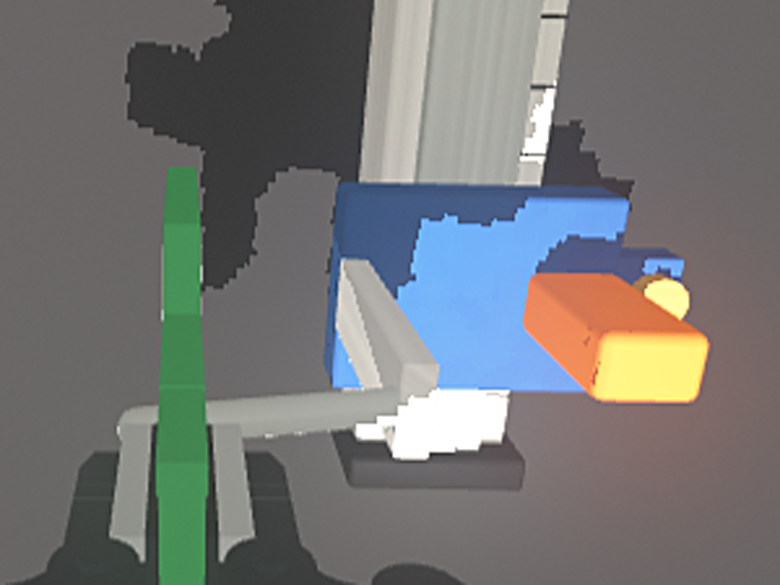

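The peg now runs through the eye, with its tip showing left of the plate at crop (130,416), and there is no contact force. I'll continue to peg_mid.

```bash
python3 -m crank '[[[0.0065,0.0007,-0.0015,0],[0.0065,0.0007,-0.0015,0],[0.006,0.0006,-0.001,0],[0,0,0,0],[0,0,0,0]]]'
python3 - <<'E'
from h import *
s=r.observe();print(s["tcp_pos"],s["wrist_force"].round(2),s["moment"].round(3))
p=shot("wrist");
names=["peg_mid","peg_tip","plate_eye","grip_block"]; places(p,names)
E
```

```text
t: 11.92
tcp_pos: [544.6, -100.5, 165.7]
orientation: [0.526, 0.473, 0.526, -0.473]
wrist_force: [0.1, -0.0, -1.3]
finger_gap: 0.081
[ 544.64486492 -100.45874333  165.6904479 ] [ 0.13 -0.   -1.27] [ 0.009 -0.038  0.008]
peg_mid 0.69 [546.  -99.7 136.9] [322. 290.]
peg_mid 0.68 [ 546.3 -103.1   57.2] [321. 245.]
peg_tip 0.88 [ 516.5 -106.5  144.5] [263. 303.]
plate_eye 0.66 [545.7 -96.5 138.5] [322. 286.]
grip_block 0.59 [634.6 -92.5  82.6] [453. 256.]
grip_block 0.57 [ 516.1 -105.6  145.5] [262. 302.]
```

```bash
python3 -m crank '[[[0,0,-0.002,0],[0,0,-0.0015,0],[0,0,-0.001,0],[0,0,0,0],[0,0,0,0]]]'
python3 -m crank '[[[0,0,-0.001,0],[0,0,0,0],[0,0,0,0]]]'
```

```text
t: 12.8
tcp_pos: [544.7, -100.5, 161.3]
orientation: [0.526, 0.473, 0.526, -0.473]
wrist_force: [0.2, -0.5, -1.5]
finger_gap: 0.084
t: 13.18
tcp_pos: [544.7, -100.5, 160.3]
orientation: [0.526, 0.473, 0.526, -0.473]
wrist_force: [0.1, -0.0, -1.3]
finger_gap: 0.083
```

```bash
python3 -m crank '[[[0,0,-0.001,0],[0,0,0,0],[0,0,0,0]]]'
python3 -m crank '[[[0,0,-0.001,0],[0,0,0,0],[0,0,0,0]]]'
```

```text
t: 13.55
tcp_pos: [544.9, -100.6, 159.6]
orientation: [0.526, 0.473, 0.526, -0.473]
wrist_force: [-0.7, 0.1, 2.5]
finger_gap: 0.086
t: 13.92
tcp_pos: [545.0, -100.7, 159.3]
orientation: [0.526, 0.473, 0.525, -0.473]
wrist_force: [-0.9, 0.9, 6.6]
finger_gap: 0.084
```

```bash
python3 -m crank '[[[0,0,0.001,0],[0,0,0,0],[0,0,0,0]]]'
python3 -m crank '[[[0,0,0,0],[0,0,0,0],[0,0,0,0],[0,0,0,0]]]' 0.75 50
python3 - <<'E'
from h import *
s=r.observe();print(s["tcp_pos"],s["wrist_force"].round(2),s["moment"].round(3))
p=shot("wrist"); save(p,"pics/w6.png",(200,130,500,380),2.4)
E
```

```text
t: 14.3
tcp_pos: [544.9, -100.6, 159.4]
orientation: [0.526, 0.473, 0.526, -0.473]
wrist_force: [0.8, -0.0, 3.2]
finger_gap: 0.083
t: 14.8
tcp_pos: [544.6, -100.4, 159.1]
orientation: [0.526, 0.473, 0.526, -0.473]
wrist_force: [-0.1, -0.0, 0.2]
finger_gap: 0.248
[ 544.62200399 -100.4318506   159.12658952] [-0.09 -0.01  0.24] [-0.038  0.025  0.01 ]
```

View pics/w6.png

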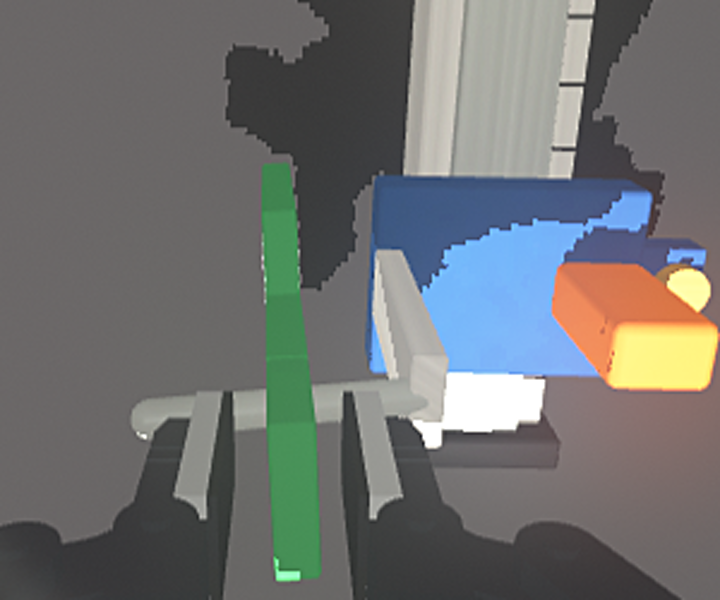

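The plate hangs on the peg at (292,400), free between the fingers. I'll lift straight up, then go over the grip block.

```bash
python3 -m crank '[[[0,0,0.02,0],[0,0,0.03,0],[0,0,0.03,0],[0.012,0.001,0,-10],[0.012,0.001,0,-10],[0.012,0.001,0,-10],[0.012,0.001,0,-10],[0.012,0.001,0,-10],[0.012,0.001,0,-10],[0.012,0,0,-10]]]'
python3 -m crank '[[[0.008,0,0,-10],[0,0,-0.02,-10],[0,0,-0.02,0],[0,0,0,0],[0,0,0,0]]]' 0.4
python3 - <<'E'
from h import *
s=r.observe();print(s["tcp_pos"],s["orientation"],s["joints"].round(2))
p=shot("wrist"); save(p,"pics/w7.png",(70,0,570,480),1.2)
names=["peg_mid","peg_tip","plate_eye","grip_block","ball","notch","carriage"]; places(p,names)
places(shot("top"),["notch","ball","grip_block","stop"]);places(shot("side"),["notch","ball","grip_block","stop"])
E
```

```text
t: 16.1
tcp_pos: [629.1, -94.4, 239.2]
orientation: [-0.157, -0.689, -0.158, 0.689]
wrist_force: [-0.1, 0.1, -0.5]
finger_gap: 0.251
t: 16.73
tcp_pos: [637.1, -94.6, 200.0]
orientation: [0.038, 0.706, 0.037, -0.706]
wrist_force: [0.4, 0.3, 0.9]
finger_gap: 0.596
[637.07795587 -94.59391299 200.02254933] [ 0.03754232  0.70640018  0.03735245 -0.7058287 ] [-0.32  0.45  1.35  0.    1.33  1.14]
peg_mid 0.65 [ 548.9 -102.2  135.9] [316. 381.]
plate_eye 0.56 [ 542.9 -101.6  130.4] [314. 382.]
grip_block 0.94 [635.2 -93.8  84.1] [317. 241.]
grip_block 0.49 [663.9 -92.4  36.8] [320. 193.]
ball 0.66 [664.7 -91.9  34.7] [319. 191.]
ball 0.38 [ 435.8 -347.4    4. ] [510. 396.]
notch 0.56 [643.6 112.   35. ] [ 85. 191.]
carriage 0.97 [608.  -96.   -1.3] [317. 239.]
carriage 0.37 [ 548.4 -101.1  137.1] [314. 382.]
notch 0.87 [645.4 110.4  37.2] [296. 182.]
ball 0.96 [664.1 -91.6  36.4] [375. 174.]
grip_block 0.9 [636.  -91.3  87.5] [376. 181.]
grip_block 0.18 [ 543.1 -105.4   54.1] [382. 220.]
stop 0.97 [5.923e+02 1.046e+02 5.000e-01] [299. 205.]
stop 0.55 [413.9 378.6   1.1] [195. 273.]
notch 0.75 [ 663.3 -285.2   -4. ] [421. 339.]
notch 0.56 [645.6 112.2  34. ] [345. 234.]
ball 0.82 [660.3 -87.2  29.3] [382. 278.]
grip_block 0.58 [639.8 -96.8  84.9] [378. 268.]
grip_block 0.57 [ 519.7 -102.7  145.1] [338. 268.]
stop 0.77 [593.  108.4  -0.7] [329. 249.]
```

View pics/w7.png

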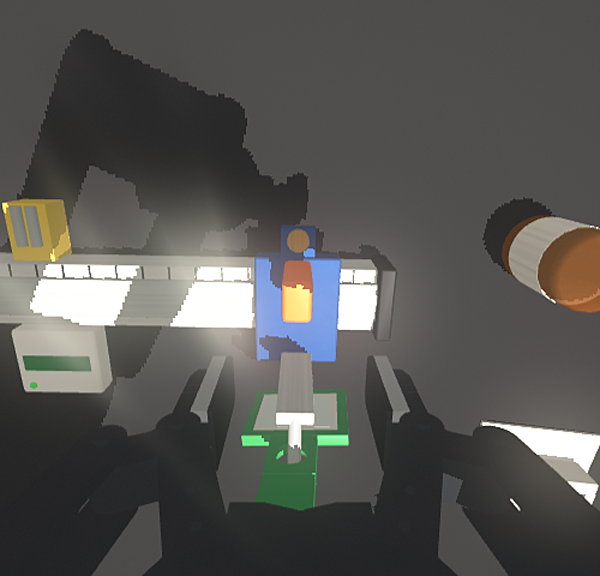

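```bash
python3 -m crank '[[[0,0,-0.03,0],[0,0,-0.03,0],[0,0,-0.03,0],[0,0,-0.015,0],[0,0,-0.008,0],[0,0,0,0],[0,0,0,0]]]'
python3 -m crank '[[[0,0,0,0],[0,0,0,0],[0,0,0,0],[0,0,0,0],[0,0,0,0],[0,0,0,0]]]' 1 80
python3 - <<'E'
from h import *
s=r.observe();print(s["tcp_pos"],s["wrist_force"].round(2),s["moment"].round(2),s["finger_gap"])
x=R.from_quat(np.roll(s["orientation"],-1)).as_matrix(); print(x.round(3))
places(shot("top"),["peg_mid","plate_eye","notch","ball"])
p=shot("wrist");places(p,["notch","ball","plate_eye","rail","stop"])
E
```

```text
t: 18.5
tcp_pos: [637.5, -94.8, 87.5]
orientation: [0.038, 0.707, 0.037, -0.705]
wrist_force: [0.3, 0.3, 0.2]
finger_gap: 0.597
t: 19.25
tcp_pos: [637.1, -94.6, 87.2]
orientation: [0.037, 0.707, 0.037, -0.706]
wrist_force: [-1.5, 0.5, 5.7]
finger_gap: 0.197
[637.08810545 -94.55295332  87.23744755] [-1.49  0.48  5.67] [ 0.1   0.21 -0.68] 0.19656334030441502
[[ 0.001  0.105 -0.995]
 [-0.    -0.995 -0.105]
 [-1.     0.    -0.001]]
peg_mid 0.66 [ 544.7 -103.3  136.7] [384. 215.]
plate_eye 0.69 [ 337.3 -379.9   57.5] [494. 301.]
plate_eye 0.54 [ 384.2 -228.3   57.4] [432. 283.]
plate_eye 0.45 [ 544.2 -102.   139. ] [383. 215.]
notch 0.56 [644.3 112.4  35.9] [296. 183.]
ball 0.95 [662.9 -89.3  36.5] [374. 175.]
ball 0.71 [643.8 109.8  34.1] [297. 183.]
rail 0.81 [599.3  19.3   4.7] [151. 289.]
```

```bash
python3 -m crank '[[[-0.0006,0.006,0,0],[-0.0013,0.012,0,0],[-0.0019,0.018,0,0],[-0.0023,0.022,0,0],[-0.0023,0.022,0,0],[-0.0023,0.022,0,0],[-0.0023,0.022,0,0],[-0.0019,0.018,0,0],[-0.0013,0.012,0,0],[-0.0008,0.008,0,0]]]'
python3 -m crank '[[[0,0,0,0],[0,0,0,0],[0,0,0,0]]]'
python3 - <<'E'
from h import *
s=r.observe();print(s["tcp_pos"],s["wrist_force"].round(2),s["moment"].round(2),s["finger_gap"])
places(shot("top"),["grip_block","peg_mid","plate_eye","notch","ball"]);places(shot("side"),["plate_eye","notch","ball"])
p=shot("wrist");places(p,["notch","ball","plate_eye"])
save(p,"pics/w8.png",(70,0,570,480),1.2)
E
```

```text
t: 21.05
tcp_pos: [622.8, 69.3, 87.3]
orientation: [0.038, 0.709, 0.038, -0.703]
wrist_force: [11.8, -0.1, 0.8]
finger_gap: 0.199
t: 21.42
tcp_pos: [622.8, 69.2, 87.2]
orientation: [0.037, 0.709, 0.038, -0.704]
wrist_force: [10.2, 1.9, 1.6]
finger_gap: 0.191
[622.81001232  69.19374522  87.2455556 ] [10.18  1.93  1.65] [ 0.28 -1.15 -0.76] 0.19099485037360445
grip_block 0.9 [618.1  70.   86.5] [311. 189.]
peg_mid 0.61 [526.7  61.5 135.9] [314. 224.]
plate_eye 0.55 [651.9  69.8  36.4] [312. 180.]
plate_eye 0.48 [ 335.8 -377.6   58.6] [493. 302.]
plate_eye 0.44 [ 384.3 -228.6   57.1] [432. 283.]
plate_eye 0.42 [531.6  63.  135.9] [314. 222.]
ball 0.83 [650.5  71.6  34.5] [311. 180.]
plate_eye 0.69 [ 332.  -374.7   58.5] [312. 410.]
plate_eye 0.58 [530.4  61.8 131.9] [315. 230.]
plate_eye 0.51 [ 381.  -227.6   51. ] [307. 349.]
ball 0.84 [644.4  75.1  26.1] [350. 244.]
notch 0.97 [643.  110.8  34.1] [250. 234.]
ball 0.88 [652.7  71.3  39. ] [320. 227.]
plate_eye 0.19 [599.3  20.2   5.2] [385. 294.]
```

View pics/w8.png

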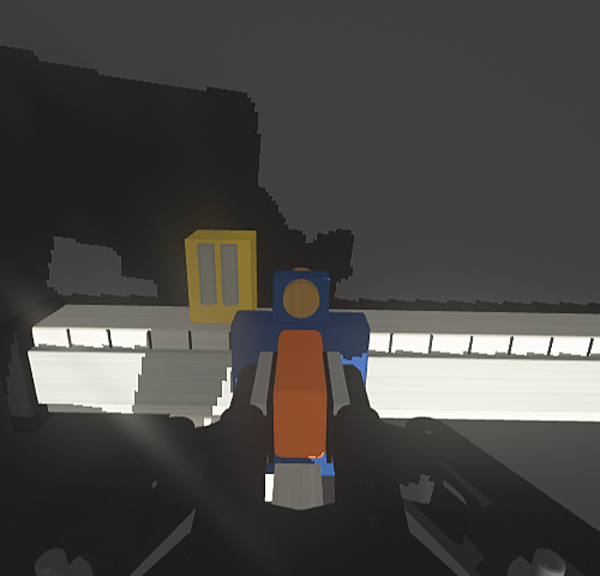

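```bash
python3 -m crank '[[[0.0025,0,0,-0.8],[-0.0005,0.006,0,0],[-0.0007,0.008,0,0],[-0.0005,0.006,0,0],[0,0,0,0],[0,0,0,0]]]'
python3 -m crank '[[[-0.0002,0.002,0,0],[0,0,0,0]]]'
python3 -m crank '[[[-0.0002,0.002,0,0],[0,0,0,0]]]'
python3 -m crank '[[[-0.0002,0.002,0,0],[0,0,0,0]]]'
```

```text
t: 22.88
tcp_pos: [621.1, 89.3, 87.2]
orientation: [0.033, 0.707, 0.033, -0.705]
wrist_force: [3.1, 1.5, 6.0]
finger_gap: 0.198
t: 23.12
tcp_pos: [620.9, 91.0, 87.2]
orientation: [0.033, 0.707, 0.033, -0.706]
wrist_force: [2.7, 0.3, 7.4]
finger_gap: 0.195
t: 23.38
tcp_pos: [620.7, 92.9, 87.2]
orientation: [0.033, 0.707, 0.033, -0.705]
wrist_force: [2.5, 1.0, 6.7]
finger_gap: 0.199
t: 23.62
tcp_pos: [620.5, 94.9, 87.2]
orientation: [0.033, 0.707, 0.033, -0.705]
wrist_force: [3.0, 0.8, 6.7]
finger_gap: 0.195
```

```bash
for i in 1; do python3 -m crank '[[[-0.0001,0.001,0,0],[0,0,0,0]]]'
python3 -m crank '[[[-0.0001,0.001,0,0],[0,0,0,0]]]'
python3 -m crank '[[[-0.0001,0.001,0,0],[0,0,0,0]]]'
python3 -m crank '[[[-0.0001,0.001,0,0],[0,0,0,0]]]'
python3 -m crank '[[[-0.0001,0.001,0,0],[0,0,0,0]]]'
python3 -m crank '[[[-0.0001,0.001,0,0],[0,0,0,0]]]'; done | grep -E "tcp|force"
```

```text
tcp_pos: [620.5, 95.8, 87.2]
wrist_force: [2.7, 1.0, 7.0]
tcp_pos: [620.4, 96.7, 87.2]
wrist_force: [3.0, -0.2, 7.0]
tcp_pos: [620.3, 97.8, 87.2]
wrist_force: [2.8, 0.7, 6.6]
tcp_pos: [620.3, 98.3, 87.2]
wrist_force: [3.3, -2.2, 6.9]
tcp_pos: [620.3, 98.6, 87.2]
wrist_force: [3.8, -4.7, 6.3]
tcp_pos: [620.2, 98.9, 87.2]
wrist_force: [2.9, -7.6, 6.4]
```

```bash
for i in 1; do python3 -m crank '[[[-0.0001,0.001,0,0],[0,0,0,0]]]'
python3 -m crank '[[[-0.0001,0.001,0,0],[0,0,0,0]]]'
python3 -m crank '[[[-0.0001,0.001,0,0],[0,0,0,0]]]'
python3 -m crank '[[[-0.0001,0.001,0,0],[0,0,0,0]]]'
python3 -m crank '[[[-0.0001,0.001,0,0],[0,0,0,0]]]'
python3 -m crank '[[[-0.0001,0.001,0,0],[0,0,0,0]]]'; done | grep -E "tcp|force|gap"
```

```text
tcp_pos: [620.2, 99.0, 87.2]
wrist_force: [3.7, -9.5, 6.5]
finger_gap: 0.198
tcp_pos: [620.2, 99.2, 87.2]
wrist_force: [4.0, -11.8, 6.9]
finger_gap: 0.198
tcp_pos: [620.1, 100.0, 87.2]
wrist_force: [3.2, -12.4, 6.4]
finger_gap: 0.2
tcp_pos: [619.9, 101.9, 87.2]
wrist_force: [2.8, -9.5, 6.7]
finger_gap: 0.201
tcp_pos: [619.8, 104.1, 87.2]
wrist_force: [3.0, -5.5, 6.9]
finger_gap: 0.201
tcp_pos: [619.6, 106.1, 87.2]
wrist_force: [3.6, -1.4, 5.6]
finger_gap: 0.199
```

```bash
for i in 1; do python3 -m crank '[[[-0.0001,0.001,0,0],[0,0,0,0],[0,0,0,0]]]'
python3 -m crank '[[[-0.0001,0.001,0,0],[0,0,0,0],[0,0,0,0]]]'
python3 -m crank '[[[-0.0001,0.001,0,0],[0,0,0,0],[0,0,0,0]]]'
python3 -m crank '[[[-0.0001,0.0005,0,0],[0,0,0,0],[0,0,0,0]]]'; done | grep -E "tcp|force|gap"
python3 - <<'E'
from h import *
places(shot("top"),["plate_eye","notch","ball"]);places(shot("side"),["plate_eye","notch","ball"]);places(shot("wrist"),["notch","ball"])
E
```

```text
tcp_pos: [619.4, 107.8, 87.2]
wrist_force: [2.6, -0.3, 6.2]
finger_gap: 0.2
tcp_pos: [619.4, 109.0, 87.2]
wrist_force: [3.5, 1.5, 7.0]
finger_gap: 0.203
tcp_pos: [619.3, 109.4, 87.2]
wrist_force: [3.7, -1.3, 6.9]
finger_gap: 0.201
tcp_pos: [619.3, 109.4, 87.2]
wrist_force: [3.7, -3.1, 5.8]
finger_gap: 0.199
plate_eye 0.57 [530.4 100.5 135.1] [298. 222.]
plate_eye 0.52 [ 387.8 -230.4   56.7] [433. 281.]
plate_eye 0.48 [ 335.3 -381.7   58.2] [495. 302.]
notch 0.18 [5.966e+02 1.037e+02 3.000e-01] [300. 203.]
ball 0.96 [646.8 112.7  35.2] [295. 182.]
plate_eye 0.74 [528.4 102.4 129.9] [309. 223.]
plate_eye 0.73 [ 382.9 -225.    49.7] [307. 348.]
plate_eye 0.62 [ 331.5 -376.2   55.4] [313. 411.]
notch 0.97 [649.4 111.2  35.5] [346. 234.]
ball 0.73 [639.9 116.8  29.5] [342. 235.]
notch 0.63 [642.8 112.3  32.1] [317. 234.]
ball 0.75 [647.7 108.9  37.8] [324. 229.]
```

```bash
python3 -m crank '[[[0,-0.001,0,0],[0,0,0,0],[0,0,0,0],[0,0,0,0],[0,0,0,0],[0,0,0,0]]]'
python3 - <<'E'
from h import *
p=shot("side"); save(p,"pics/s9.png",(260,170,400,290),5)
s=r.observe();print(s["t"],s["tcp_pos"],s["wrist_force"],s["joint_vel"].round(3))
E
```

```text
t: 29.42
tcp_pos: [619.3, 109.3, 87.2]
orientation: [0.033, 0.707, 0.033, -0.705]
wrist_force: [3.5, 0.5, 5.6]
finger_gap: 0.202
29.475 [619.29582714 109.30276976  87.19468952] [3.11027158 0.45113911 5.54913974] [ 0.001  0.002  0.    -0.001  0.     0.002]
```

View pics/s9.png

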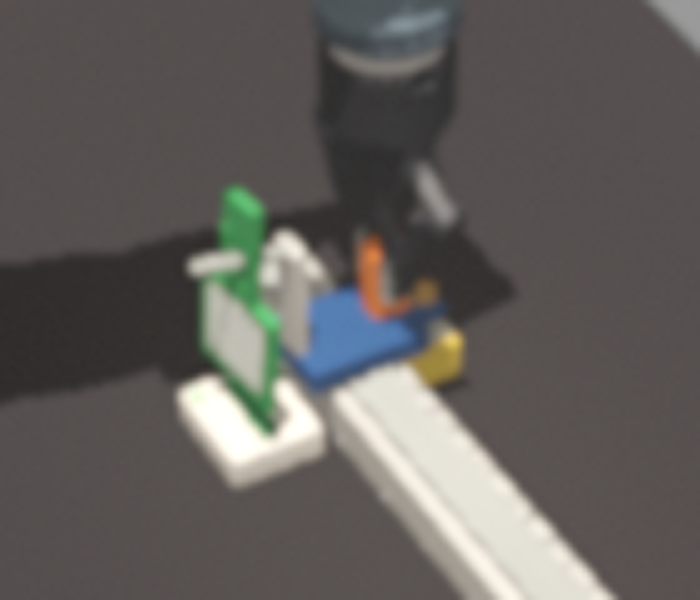

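The picture shows the plate hanging on the peg at (240,260), clear above the reader pad. The grip block is still held at (370,275), with the ball housing over the yellow stop. The force is near zero, so I'm handing in.

```bash
python3 -c "
from plant import r
print(r.job_done())"
```

```text
the job is handed in; nothing more can be done
None
```

The job is done and handed in at about 29.5 s. The largest green plate hangs freely on the carriage's peg, and the carriage sits in the notch with the grip block still held.

- **Plate:** I lifted it from the rack, put its eye over the peg to about peg_mid, lowered it until it rested there, and let go. The last side picture shows it hanging clear above the reader pad.
- **Carriage:** I pinched the grip block at 80 N and slid the carriage in +y. The push met the ridge at TCP y ≈ 98 mm, rose to about 12 N, vanished near y ≈ 109 mm, and then began to rise again. I backed the command off 1 mm.
- **At rest:** The TCP is at (619.3, 109.3, 87.2) mm with joint speeds near zero. The force along the rail is about 0.5 N. Residual side and vertical forces are about 3 N and 5.5 N.
- **Disagreements:** The top, side and wrist estimates of ball and notch differ by 1 to 6 mm, so I relied on the felt click for the final position. My first rail angle was about 1 degree off and put up to 12 N sideways on the rail; I corrected it during the slide.
- **Not checked:** I never moved near the jar, bottle or beaker, but I did not re-measure their positions at the end.

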